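Rack the hole saws by size

TASK

Put the four hole saws away on the rail: one on each ringed place, in order of size, with the largest next to the arbor spindle and the smallest at the far end. Stand each one upright, teeth down, centred in its ring, and leave the glue bottle standing where it is.

Things in the scene. Friction and masses are not known exactly. Their poses are not given: they have to be found in the camera images.
- saw_58: hole saw: a plain steel cup 58 mm in diameter, 45 mm tall, standing teeth down (a solid upright cylinder to the touch; flat cap with a dark hole on top; 45 to 290 g). The largest of the four. Origin: centre of its underside; z up, yaw means nothing. Grip from above across its diameter, at about half height.
- saw_48: hole saw: a plain steel cup 48 mm in diameter, 45 mm tall, standing teeth down (a solid upright cylinder to the touch; flat cap with a dark hole on top; 45 to 290 g). The second largest of the four. Origin: centre of its underside; z up, yaw means nothing. Grip from above across its diameter, at about half height.
- saw_38: hole saw: a plain steel cup 38 mm in diameter, 45 mm tall, standing teeth down (a solid upright cylinder to the touch; flat cap with a dark hole on top; 45 to 290 g). The second smallest of the four. Origin: centre of its underside; z up, yaw means nothing. Grip from above across its diameter, at about half height.
- saw_28: hole saw: a plain steel cup 28 mm in diameter, 45 mm tall, standing teeth down (a solid upright cylinder to the touch; flat cap with a dark hole on top; 45 to 290 g). The smallest of the four. Origin: centre of its underside; z up, yaw means nothing. Grip from above across its diameter, at about half height.
- mark_a: one of four identical places on the rail: a flat dark ring 68 mm across with a centre dot. Origin: its centre, on the rail's top face, 16 mm above the bench; z up, y along the row, x across it. It is the place at the +y (left) end. The rail is a fixed plywood board 84 x 400 x 16 mm, roughly along y; places are 75 mm apart.
- mark_b: one of four identical places on the rail: a flat dark ring 68 mm across with a centre dot. Origin: its centre, on the rail's top face, 16 mm above the bench; z up, y along the row, x across it. Second place from the +y (left) end.
- mark_c: one of four identical places on the rail: a flat dark ring 68 mm across with a centre dot. Origin: its centre, on the rail's top face, 16 mm above the bench; z up, y along the row, x across it. Third place from the +y (left) end.
- mark_d: one of four identical places on the rail: a flat dark ring 68 mm across with a centre dot. Origin: its centre, on the rail's top face, 16 mm above the bench; z up, y along the row, x across it. It is the place at the -y (right) end.
- arbor: the arbor: a slim upright steel and brass spindle, up to 20 mm thick, fixed in a dark wood block 60 x 22 x 20 mm on one end of the rail (left or right), 67.5 mm beyond the last place; the other end has a like block without spindle. Origin: centre of the block's underside, on the rail's top; the tip is 86 mm above it.
- glue: glue bottle, loose, white, yellow band, orange nozzle, 53 mm in diameter, 125 mm tall, 220 g. Origin: centre of its underside. It stands among the hole saws, as does a loose screw jar (48 mm wide, 60 mm tall): a row of six between robot and rail, centres at least 100 mm apart along y. Nothing else near them or the rail is taller than the arbor.
Things that resemble listed ones, but are neither listed nor needed, are in the scene too. What is shaped like the saw_58 but blue is not meant.

How it is judged (in metres and radians):
At the end, for the whole second after the job is handed in: Each hole saw stands upright (within 0.12 rad), teeth down, on the rail, within 12 mm of the centre of its place: largest nearest the arbor, then by falling size, smallest farthest from the arbor; all released and at rest (((horizontal distance between arbor and mark_a below 0.12 m and horizontal distance between saw_58 and mark_a below 0.012 m and horizontal distance between saw_48 and mark_b below 0.012 m and horizontal distance between saw_38 and mark_c below 0.012 m and horizontal distance between saw_28 and mark_d below 0.012 m) or (not (horizontal distance between arbor and mark_a below 0.12 m) and horizontal distance between saw_58 and mark_d below 0.012 m and horizontal distance between saw_48 and mark_c below 0.012 m and horizontal distance between saw_38 and mark_b below 0.012 m and horizontal distance between saw_28 and mark_a below 0.012 m)) and z of saw_58 in the frame of mark_a between -0.004 and 0.006 m and angle between each of saw_58, saw_48, saw_38, saw_28's own z axis and vertical below 0.12 rad and linear speed of each of saw_58, saw_48, saw_38, saw_28 below 0.02 m/s and angular speed of each of saw_58, saw_48, saw_38, saw_28 below 0.3 rad/s and contact force between each of saw_58, saw_48, saw_38, saw_28 and the fingers below 0.1 N and z of saw_48 in the frame of mark_a between -0.004 and 0.006 m and z of saw_38 in the frame of mark_a between -0.004 and 0.006 m and z of saw_28 in the frame of mark_a between -0.004 and 0.006 m); the robot touches nothing.
It fails at once if the glue bottle is tipped over (more than 0.4 rad) or moved more than 30 mm (angle between glue's own z axis and vertical above 0.4 rad or distance of glue from where it was at the start of the episode above 0.03 m).
It also fails if it takes over 104 s, if anything falls off the work surface, if the arm or the gripper's body presses on something with over 40 N, if the wrist force passes 120 N, or if a joint passes its speed limit or range.

ROBOT

A 6-joint arm with a two-finger parallel gripper is mounted at the origin on the work surface. World frame = base frame: x ahead of the robot, y to its left, z up, the work surface at z = 0. Lengths are in m, angles in degrees, forces in N, time in s.
With the tool pointing down it reaches from about 0.4 to 0.825 m from the base axis. Payload 7 kg.
Tool frame: the origin (TCP) lies at the very end of the fingers, on their centre line; the grasp point (between the pads) lies 19 mm behind it (r.grip_depth is the distance from the TCP to the grasp point, in m); z points along the fingers, y is the line along which they close (so a half turn about z gives the same grasp; the last joint's range is limited). The gripper opens to 88 mm and grips with 3 to 60 N. Pads are 19 mm wide; open, the fingers measure 130 mm over their backs; the gripper's body (78 mm by 193 mm) begins 47 mm behind the grasp point.
Start: joints at [81.079, 20.546, 0.682, 0, -70.136, -16.507], TCP at [0.29, 0.61, 0.227] pointing down, gripper open.
Joint ranges: [-176.03, 176.03], [-82.01, 121.73], [-58.28, 71.71], [-173.87, 95.51], [-174.79, -0.11], [-173.66, 173.66]. Speed limits (degrees/s): [136.94, 136.94, 172.46, 180, 180, 180].

INTERFACE

Orientations are given as [roll, pitch, yaw] about the fixed x, y, z axes, in that order (R = Rz(yaw) Ry(pitch) Rx(roll)).
In Python, from plant import r gives the robot as it stands.
- The arm moves only by the tool play_rows, never from a script. Its argument "rows" is a list that holds one entry, the list of rows, each a list of 5 numbers: the closure, from 0 (fully open) to 1 (shut), then the shift along the tool's x, y, z each as a share of 0.5 m, from -1 to 1, then the turn about the tool's z as a share of 1.5 rad, from -1 to 1. A call has exactly 8 rows; each row is the pose to reach, as a shift and turn from the pose commanded when the call began, along the tool's axes at that moment; what a row does not reach only later rows make up. A row lasts 1/12 s, in which the tool goes at most 41.7 mm and 7.16 degrees, less where a joint would pass 70% of its speed; a pose out of reach is approached as far as the arm can. A call with a number of a shift or a turn outside -1 to 1 is refused whole. A call with a gripper value outside its range is refused whole. The fingers move at their own pace and stop on an object; "squeeze" is the grip in N (left out, the last holds). Time passes only in rows, so rows that repeat a pose let the fingers close, or fill a call up. It gives the time, the measured TCP pose, the force, the opening and the grip force at its end, in the units of the state.
- r.get_state(): the state, without advancing time (a new reading comes with each control period).
- r.capture(name): name is "scene" or "side" or "wrist"; returns the picture (400x640x3 uint8, red, green, blue); there is no depth.
- r.camera_info(name): a dict with "fovy" (degrees; the focal length in pixels is half the picture's height over the tangent of half this angle, whatever the lens; pixels are square), "cx", "cy" (the principal point, pixels), "k1" (the pictures are not rectified: a ray, as slopes to the right and down, at radius r is drawn at 1 + k1 r^2 times it, then the intrinsics apply), "pose" (4x4, takes a point from camera to world coordinates). Camera axes: x right, y down, z forward; pixel columns grow to the right and rows downward; lengths in m; the calibration is good to about 2 mm. A picture is of the moment at which its call begins: read the wrist's pose just before it. camera_info takes no time and is no camera call; for the wrist camera it gives the pose at the moment of the call.
- r.close_job(): hands the job in; it is judged then, once.
The state is a dict: "time_s": time; "joints": joint angles; "qd": joint speeds; "joint_torque": joint torques, N m; "tcp_pos": TCP position; "eef_rot": TCP orientation; "contact_force": force on the tool from outside, world axes, zero at the start; "moment": the same for the moment, N m; "gripper_width": finger opening in m; "gripper_force": force on a finger pad.
Only numpy, scipy, OpenCV 4.12 (cv2) and the standard library are available. Lean on these libraries where they do the work, as an engineer would, in place of code of your own. Each camera call takes 0.05 s, during which the arm holds its last target. There are 200 camera calls.

## Working session

There is one attempt and no reset: what is moved stays moved. The work goes in short steps, Python scripts to look and compute and a tool call to move; the robot and the scene stay as the last step left them, time stands still between calls to the robot, and variables do not carry over. Pictures are saved under pics/ and viewed, at most 14 in all, crops included, and the job is handed in when it is done.

Besides the shell and the picture viewer there is one more tool, called after ">>>" as a command line: name --argument value ..., lists and objects as JSON in quotes. play_rows: Moves the arm, as the interface text tells. Its arguments: {"type":"object","properties":{"rows":{"type":"array","items":{"type":"array","items":{"type":"array","items":{"type":"number"}}}},"squeeze":{"type":"number"}},"required":["rows"]}

```bash
mkdir -p pics; ls; python3 - <<'E'
from plant import r
import cv2
s=r.get_state();print(s)
for n in("scene","side","wrist"):
    i=r.camera_info(n);print(n,i)
    cv2.imwrite(f"pics/{n}0.png",r.capture(n)[:,:,::-1])
E
```

```text
pics
{'time_s': 0.0, 'joints': array([ 8.10799971e+01,  2.05893357e+01,  6.33879501e-01, -1.74248287e-02,
       -7.01361332e+01, -1.65074801e+01]), 'qd': array([-0.02953941,  0.00442246,  0.05726471, -0.03401033,  0.01133974,
        0.04297565]), 'joint_torque': array([-2.02747979e-03, -5.82716238e+01,  2.93054706e+01,  6.99694276e+00,
        6.95110793e-03, -1.55839580e-04]), 'tcp_pos': array([0.28964831, 0.60915934, 0.22565567]), 'eef_rot': array([ 1.79907531e+02, -1.03209655e-02, -2.54334085e+01]), 'contact_force': array([-0.20621369,  0.0638475 ,  0.30206192]), 'moment': array([ 0.03401657, -0.01826803, -0.00771501]), 'gripper_force': 0.0, 'gripper_width': 0.087421214176928}
scene {'fovy': 46.59576152110004, 'cx': 325.15647253759937, 'cy': 198.7129144519557, 'k1': 0.0334849920190327, 'pose': array([[-0.88309676,  0.27647436, -0.37908052,  0.90796064],
       [ 0.4691887 ,  0.5228508 , -0.71168041,  0.79977095],
       [ 0.00144116, -0.80634296, -0.59144649,  0.70779517],
       [ 0.        ,  0.        ,  0.        ,  1.        ]])}
side {'fovy': 51.521216684037135, 'cx': 317.5585062223016, 'cy': 191.10136665347133, 'k1': 0.03498095431415572, 'pose': array([[ 0.92791744, -0.24253819,  0.28309796,  0.23009385],
       [-0.37277472, -0.59784935,  0.70965848, -0.64989669],
       [-0.00286935, -0.76403625, -0.64516694,  0.66086425],
       [ 0.        ,  0.        ,  0.        ,  1.        ]])}
wrist {'fovy': 67.7122646080381, 'cx': 318.9127849198787, 'cy': 196.04664011971153, 'k1': -0.05046586568249564, 'pose': array([[-0.42877486, -0.86767311, -0.25158597,  0.35722004],
       [-0.90340971,  0.412348  ,  0.11755863,  0.57739547],
       [ 0.00173851,  0.27769139, -0.96066876,  0.38406932],
       [ 0.        ,  0.        ,  0.        ,  1.        ]])}
```

View pics/scene0.png

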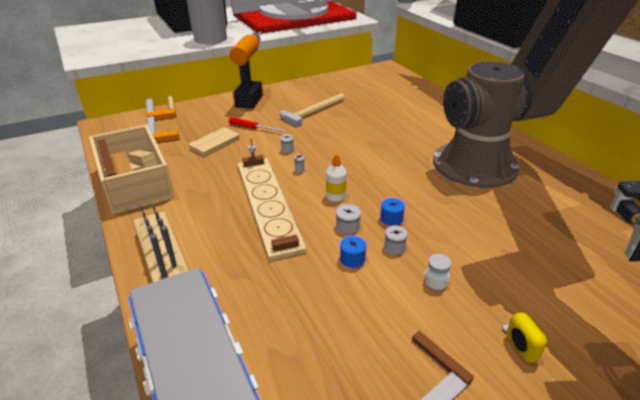

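View pics/side0.png

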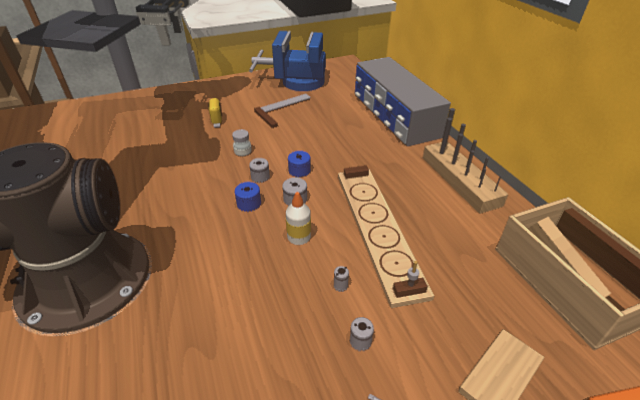

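The pictures show the arbor at the -y end, at (252,155) in scene and (412,272) in side. The grey saws are in scene at about (348,218), (395,240), (287,144), (299,164) and in side at (294,190), (259,170), (361,333), (342,278). The jar is at scene (437,273), the glue at (336,180), and there are two blue decoys.

```bash
cat > h.py <<'E'
import numpy as np,cv2
from plant import r
def ray(i,uv):
    f=200/np.tan(np.radians(i["fovy"]/2))
    d=(np.array(uv,float)-[i["cx"],i["cy"]])/f
    s=d.copy()
    for _ in range(20): s=d/(1+i["k1"]*(s@s))
    T=i["pose"];return T[:3,3],T[:3,:3]@np.array([*s,1.])
def onz(i,uv,z):
    o,d=ray(i,uv);return o+d*(z-o[2])/d[2]
def tri(i,u,j,v):
    o,d=ray(i,u);p,e=ray(j,v)
    a=np.linalg.lstsq(np.c_[d,-e],p-o,rcond=None)[0]
    A,B=o+a[0]*d,p+a[1]*e
    return (A+B)/2,np.linalg.norm(A-B)
def proj(i,P):
    f=200/np.tan(np.radians(i["fovy"]/2));T=i["pose"]
    c=T[:3,:3].T@(np.array(P)-T[:3,3]);s=c[:2]/c[2]
    return s*(1+i["k1"]*(s@s))*f+[i["cx"],i["cy"]]
E
python3 - <<'E'
import cv2
a=cv2.imread("pics/scene0.png")[125:305,230:460];b=cv2.imread("pics/side0.png")[120:360,225:440]
cv2.imwrite("pics/c1.png",cv2.resize(a,(759,594),interpolation=2))
cv2.imwrite("pics/c2.png",cv2.resize(b,(537,600),interpolation=2))
E
```

```text
(no output)
```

View pics/c1.png

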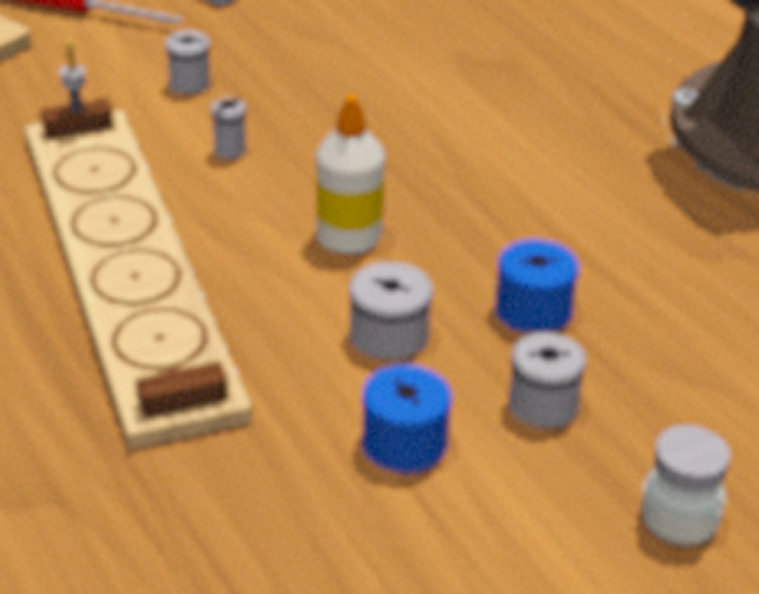

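View pics/c2.png

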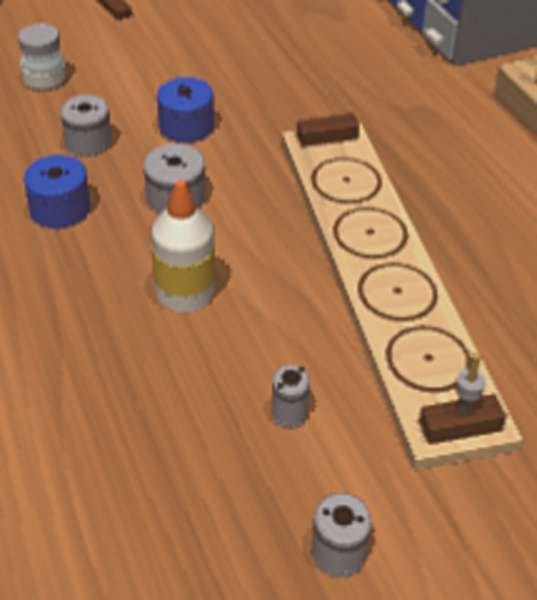

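The rail's dots and saw caps are clear in both crops. In c1 the dots run from (158,338) to (94,169), and in c2 from (347,180) to (428,357). Next I triangulate them.

```bash
cat > m.py <<'E'
from h import *
S,D=r.camera_info("scene"),r.camera_info("side")
ia,ib=cv2.imread("pics/scene0.png"),cv2.imread("pics/side0.png")
pts={"a":((158,338),(347,180)),"b":((134,275),(370,231)),"c":((113,220),(397,290)),"d":((94,169),(428,357)),
"s58":((391,285),(174,160)),"s48":((549,353),(85,107)),"s38":((187,40),(344,517)),"s28":((229,103),(291,377))}
def ref(im,p,w):
    x,y=np.round(p).astype(int);c=cv2.cvtColor(im,6)[y-w:y+w+1,x-w:x+w+1].astype(float)
    k=np.clip(np.median(c)-15-c,0,None);X,Y=np.meshgrid(range(-w,w+1),range(-w,w+1))
    return np.array(p) if k.sum()<1 else np.array([x+(k*X).sum()/k.sum(),y+(k*Y).sum()/k.sum()])
def cap(im,p,w=16):  # gray cap: bright, unsaturated blob -> ellipse
    x,y=np.round(p).astype(int);h=cv2.cvtColor(im,cv2.COLOR_BGR2HSV)[y-w:y+w+1,x-w:x+w+1]
    m=((h[...,1]<60)&(h[...,2]>140)).astype(np.uint8);m=cv2.morphologyEx(m,3,np.ones((5,5)))
    n,l,st,ce=cv2.connectedComponentsWithStats(m);k=1+np.argmax(st[1:,4]) if n>1 else 0
    return st[k].tolist(), np.round(ce[k]+[x-w,y-w],1)
for k,(p,q) in pts.items():
    p=np.array(p)/3.3+[230,125]-.35;q=np.array(q)/2.4977+[225,120]-.3
    u,v=(ref(ia,p,2),ref(ib,q,2)) if len(k)<2 else (p,q)
    P,e=tri(S,u,D,v);z=.016 if len(k)<2 else .045
    print(k,P.round(4),"gap %.4f"%e,onz(S,u,z)[:2].round(4),onz(D,v,z)[:2].round(4), *( () if len(k)<2 else (cap(ia,p),cap(ib,q))),u.round(1),v.round(1))
g=np.array((350,110))/3.3+[230,125],np.array((182,235))/2.4977+[225,120]
u=np.array((351,97))/3.3+[230,125];v=np.array((181,180))/2.4977+[225,120];print("glue tip",tri(S,u,D,v))
u=np.array((690,447))/3.3+[230,125];v=np.array((40,36))/2.4977+[225,120];print("jar",tri(S,u,D,v))
u=np.array((71,46))/3.3+[230,125];v=np.array((476,354))/2.4977+[225,120];print("arbor tip",tri(S,u,D,v))
E
python3 m.py
```

```text
a [0.6139 0.0153 0.0178] gap 0.0005 [0.6133 0.0132] [0.6147 0.0172] [277.9 226.7] [363.3 191.4]
b [ 0.6014 -0.0584  0.0174] gap 0.0014 [ 0.6014 -0.0605] [ 0.6016 -0.0569] [270.5 208.2] [372.8 212.3]
c [ 0.5884 -0.1322  0.0177] gap 0.0009 [ 0.588  -0.1348] [ 0.5889 -0.1307] [264.2 191.2] [383.7 235.7]
d [ 0.5755 -0.2063  0.0179] gap 0.0010 [ 0.575  -0.2094] [ 0.5761 -0.2048] [258.3 175.8] [396.1 262.5]
s58 [0.4593 0.0714 0.0462] gap 0.0001 [0.4586 0.07  ] [0.4597 0.0729] ([4, 10, 25, 15, 304], array([348.2, 211.9])) ([5, 10, 24, 15, 277], array([294. , 184.8])) [348.1 211. ] [294.4 183.8]
s48 [0.4043 0.1844 0.0464] gap 0.0008 [0.4028 0.1831] [0.405 0.186] ([5, 9, 22, 16, 254], array([395.9, 232.6])) ([7, 11, 18, 11, 162], array([258.3, 163.1])) [396.  231.6] [258.7 162.5]
s38 [ 0.4396 -0.3232  0.0452] gap 0.0003 [ 0.4396 -0.3236] [ 0.4395 -0.323 ] ([0, 7, 23, 13, 97], array([283.8, 135.3])) ([5, 6, 22, 21, 284], array([361.8, 327.2])) [286.3 136.8] [362.4 326.7]
s28 [ 0.4545 -0.2049  0.047 ] gap 0.0001 [ 0.4531 -0.2079] [ 0.4553 -0.2035] ([12, 16, 9, 5, 29], array([299.3, 157.7])) ([9, 11, 15, 12, 83], array([340.8, 272.3])) [299.  155.9] [341.2 270.6]
glue tip (array([ 0.42599723, -0.04883064,  0.12594571]), np.float64(0.001312039306294513))
jar (array([0.39064375, 0.30935983, 0.05911181]), np.float64(0.002987509981426629))
arbor tip (array([ 0.56437645, -0.27076813,  0.09598191]), np.float64(0.0023962868670718016))
```

```bash
cat >> h.py <<'E'
def go(c,yaw,t,yaw2=None):
    "shares for a shift from commanded c (yaw deg) to t"
    a=np.radians(yaw);d=np.array(t)-c
    R=np.array([[np.cos(a),np.sin(a),0],[np.sin(a),-np.cos(a),0],[0,0,-1]])
    return (R@d/.5).round(3), round(float(np.radians(yaw-(yaw if yaw2 is None else yaw2))/1.5),3)
E
python3 - <<'E'
from h import *
S,D=r.camera_info("scene"),r.camera_info("side")
for p,q in(((406,390),(186,92)),((538,260),(56,172))):
    P,e=tri(S,np.array(p)/3.3+[230,125],D,np.array(q)/2.4977+[225,120]);print("blue",P.round(3),round(e,4))
    for s in((.4593,.0714,0),(.4043,.1844,0)): print(go(np.array(s),-99.8,(P[0],P[1],0))[0][:2]*.5)
mid=np.array([.345,.40,.20]); print(go(np.array([.29,.61,.227]),-25.43,mid,-62.6),go(mid,-62.6,(.4043,.1844,.10),-99.8))
E
```

```text
blue [0.507 0.171 0.045] 0.0024
[-0.1065 -0.03  ]
[-0.0045 -0.1035]
blue [0.352 0.096 0.046] 0.0021
[-0.006  0.11 ]
[0.096 0.037]
(array([0.28 , 0.332, 0.054]), 0.432) (array([0.437, 0.093, 0.2  ]), 0.433)
```

>>> play_rows --rows '[[[0,0.02,0.024,0.004,0.03],[0,0.06,0.072,0.012,0.09],[0,0.1,0.119,0.019,0.155],[0,0.145,0.172,0.028,0.225],[0,0.19,0.225,0.037,0.295],[0,0.23,0.273,0.044,0.355],[0,0.262,0.311,0.051,0.405],[0,0.28,0.332,0.054,0.432]]]' --squeeze 30

```text
time_s: 0.82
tcp_pos: [0.345, 0.3966, 0.1992]
eef_rot: [179.9, -0.0, -62.9]
contact_force: [-0.5, -0.3, -0.7]
gripper_width: 0.0877
gripper_force: 0.0
```

>>> play_rows --rows '[[[0,0.03,0.006,0.014,0.03],[0,0.09,0.019,0.041,0.09],[0,0.155,0.033,0.07,0.155],[0,0.225,0.048,0.102,0.223],[0,0.295,0.063,0.135,0.292],[0,0.36,0.077,0.165,0.356],[0,0.41,0.087,0.188,0.406],[0,0.437,0.093,0.2,0.433]]]'

```text
time_s: 1.48
tcp_pos: [0.404, 0.1815, 0.0982]
eef_rot: [179.9, -0.1, -100.1]
contact_force: [-0.4, -0.2, -0.2]
gripper_width: 0.0876
gripper_force: 0.0
```

```bash
python3 - <<'E'
from h import *
i=r.camera_info("wrist");im=r.capture("wrist")[:,:,::-1];cv2.imwrite("pics/w1.png",im)
s=r.get_state();print(s["tcp_pos"],s["eef_rot"],s["joints"])
print(proj(i,(.4043,.1844,.045)),proj(i,(.4043,.1844,0)))
E
```

```text
[0.40360822 0.18030601 0.09748464] [ 1.79860389e+02 -1.75689443e-01 -1.00180011e+02] [ 4.97552610e+01  6.26284464e+00 -3.75885206e+01 -4.53312318e-02
 -4.63706378e+01 -5.99041448e+01]
[318.58789153 217.46336622] [318.55099106 200.2154816 ]
```

View pics/w1.png

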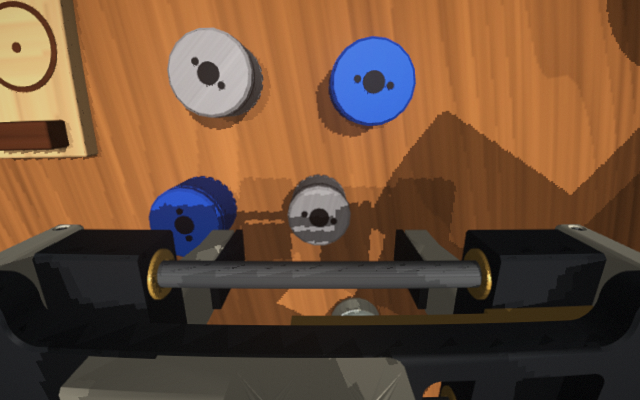

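The wrist view shows the saw_48 cap at (319,216), against a predicted (318.6,217.5), so the measured state and the triangulation agree. I use the measured pose for deltas.

```bash
cat > g.py <<'E'
import sys
from h import *
s=r.get_state();y=s["eef_rot"][2]
t=[float(a) for a in sys.argv[1:]]
print(s["tcp_pos"].round(4),s["eef_rot"].round(2),"w",round(s["gripper_width"],4))
for k in range(0,len(t),3): print(go(s["tcp_pos"],y,t[k:k+3],-99.8))
E
python3 g.py .4043 .1844 .0065
```

```text
[0.4036 0.1803 0.0975] [ 179.86   -0.18 -100.18] w 0.0877
(array([-0.008,  0.   ,  0.182]), -0.004)
```

>>> play_rows --rows '[[[0,-0.008,0,0.02,-0.004],[0,-0.008,0,0.06,-0.004],[0,-0.008,0,0.11,-0.004],[0,-0.008,0,0.155,-0.004],[0,-0.008,0,0.182,-0.004],[0,-0.008,0,0.182,-0.004],[0,-0.008,0,0.182,-0.004],[0.2,-0.008,0,0.182,-0.004]]]'

```text
time_s: 2.2
tcp_pos: [0.4057, 0.1889, 0.0093]
eef_rot: [-180.0, 0.0, -99.4]
contact_force: [0.1, -0.7, 0.2]
gripper_width: 0.0853
gripper_force: 0.0
```

>>> play_rows --rows '[[[1,0,0,0,0],[1,0,0,0,0],[1,0,0,0,0],[1,0,0,0,0],[1,0,0,0,0],[1,0,0,0,0],[1,0,0,0,0],[1,0,0,0,0]]]'

```text
time_s: 2.87
tcp_pos: [0.4052, 0.1883, 0.0088]
eef_rot: [-180.0, 0.0, -99.4]
contact_force: [-1.2, 0.8, 5.8]
gripper_width: 0.0473
gripper_force: 30.0
```

```bash
python3 g.py .4043 .1844 .15 .496 .026 .15 .588 -.132 .15
```

```text
[0.4052 0.1883 0.0088] [-1.7999e+02  1.0000e-02 -9.9420e+01] w 0.0473
(array([ 0.008,  0.001, -0.282]), 0.004)
(array([ 0.29 , -0.232, -0.282]), 0.004)
(array([ 0.572, -0.465, -0.282]), 0.004)
```

>>> play_rows --rows '[[[1,0,0,-0.03,0],[1,0,0,-0.09,0],[1,0.02,-0.016,-0.16,0.004],[1,0.06,-0.049,-0.22,0.004],[1,0.115,-0.093,-0.262,0.004],[1,0.175,-0.142,-0.282,0.004],[1,0.235,-0.19,-0.282,0.004],[1,0.29,-0.235,-0.282,0.004]]]'

```text
time_s: 3.53
tcp_pos: [0.498, 0.0243, 0.1504]
eef_rot: [-179.9, 0.1, -99.7]
contact_force: [-0.0, 1.0, -2.2]
gripper_width: 0.0476
gripper_force: 30.0
```

>>> play_rows --rows '[[[1,0.055,-0.045,0,0],[1,0.11,-0.09,0,0],[1,0.165,-0.135,0,0],[1,0.215,-0.175,0,0],[1,0.25,-0.205,0,0],[1,0.27,-0.221,0,0],[1,0.275,-0.226,0,0],[1,0.275,-0.226,0,0]]]'

```text
time_s: 4.2
tcp_pos: [0.5849, -0.1293, 0.1486]
eef_rot: [179.9, -0.0, -99.9]
contact_force: [-0.8, 1.0, -2.2]
gripper_width: 0.0471
gripper_force: 30.0
```

```bash
python3 g.py .5887 -.1285 .1 .5887 -.1285 .026
```

```text
[ 0.5849 -0.1293  0.1486] [ 1.799e+02 -1.000e-02 -9.986e+01] w 0.0471
(array([-0.003, -0.007,  0.097]), -0.001)
(array([-0.003, -0.007,  0.245]), -0.001)
```

>>> play_rows --rows '[[[1,-0.003,-0.007,0.02,0],[1,-0.003,-0.007,0.06,0],[1,-0.003,-0.007,0.11,0],[1,-0.003,-0.007,0.16,0],[1,-0.003,-0.007,0.2,0],[1,-0.003,-0.007,0.228,0],[1,-0.003,-0.007,0.24,0],[1,-0.003,-0.007,0.244,0]]]'

```text
time_s: 4.87
tcp_pos: [0.5879, -0.1269, 0.0261]
eef_rot: [179.9, -0.0, -99.7]
contact_force: [0.1, 0.0, -1.4]
gripper_width: 0.0476
gripper_force: 30.0
```

>>> play_rows --rows '[[[1,0,0,0.001,0],[1,0,0,0.002,0],[1,0,0,0.003,0],[1,0,0,0.003,0],[1,0,0,0.003,0],[1,0,0,0.003,0],[1,0,0,0.003,0],[1,0,0,0.003,0]]]'

```text
time_s: 5.53
tcp_pos: [0.5891, -0.128, 0.0262]
eef_rot: [-180.0, 0.0, -99.8]
contact_force: [0.4, 0.2, -0.4]
gripper_width: 0.0475
gripper_force: 30.0
```

>>> play_rows --rows '[[[0,0,0,0,0],[0,0,0,0,0],[0,0,0,0,0],[0,0,0,0,0],[0,0,0,-0.01,0],[0,0,0,-0.04,0],[0,0,0,-0.09,0],[0,0,0,-0.15,0]]]'

```text
time_s: 6.2
tcp_pos: [0.5878, -0.1279, 0.1007]
eef_rot: [179.8, -0.0, -99.8]
contact_force: [0.5, -0.5, -0.2]
gripper_width: 0.0873
gripper_force: 0.0
```

```bash
python3 g.py .4593 .0714 .15; python3 - <<'E'
from h import *
cv2.imwrite("pics/w2.png",r.capture("wrist")[:,:,::-1])
S=r.capture("side")[:,:,::-1];cv2.imwrite("pics/s2.png",S)
i=r.camera_info("side");u=np.round(proj(i,(.5884,-.1322,.061))).astype(int);print(u)
cv2.imwrite("pics/s2c.png",cv2.resize(S[u[1]-50:u[1]+50,u[0]-60:u[0]+60],(720,600),interpolation=2))
E
```

```text
[ 0.5878 -0.1279  0.1007] [ 1.798e+02 -4.000e-02 -9.978e+01] w 0.0873
(array([-0.349,  0.321, -0.099]), 0.0)
[386 221]
```

View pics/s2c.png

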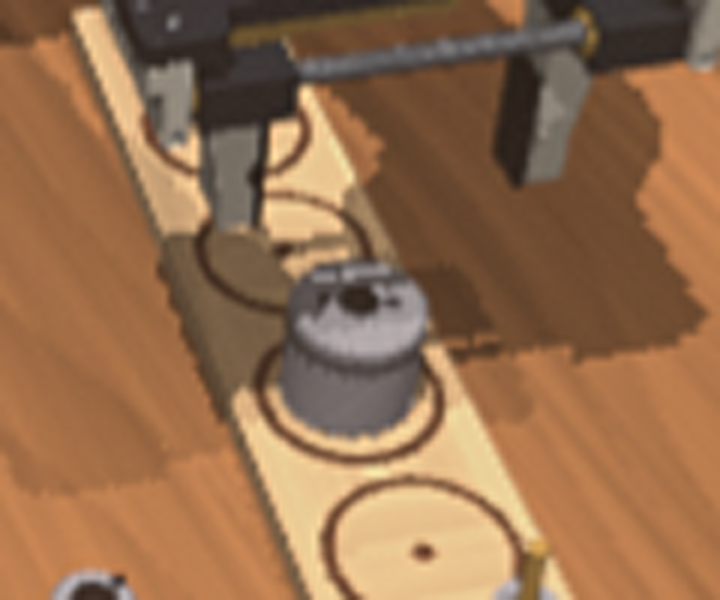

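saw_48's cap hole sits at crop (359,300), against an ideal (360,300), so it is centred in its ring. saw_58 is next.

>>> play_rows --rows '[[[0,-0.015,0.014,-0.05,0],[0,-0.06,0.055,-0.09,0],[0,-0.12,0.11,-0.099,0],[0,-0.18,0.166,-0.099,0],[0,-0.24,0.221,-0.099,0],[0,-0.295,0.271,-0.099,0],[0,-0.335,0.308,-0.09,0],[0,-0.349,0.321,-0.08,0]]]'

```text
time_s: 6.97
tcp_pos: [0.459, 0.0736, 0.1419]
eef_rot: [-179.9, 0.1, -99.6]
contact_force: [-0.4, -0.3, -0.5]
gripper_width: 0.0874
gripper_force: 0.0
```

>>> play_rows --rows '[[[0,0,0,0.01,0],[0,0,0,0.05,0],[0,0,0,0.09,0],[0,0,0,0.12,0],[0,0,0,0.14,0],[0,0,0,0.14,0],[0,0,0,0.14,0],[0,0,0,0.14,0]]]'

```text
time_s: 7.63
tcp_pos: [0.4611, 0.071, 0.0715]
eef_rot: [-180.0, 0.0, -99.8]
contact_force: [-0.8, -0.3, -0.1]
gripper_width: 0.088
gripper_force: 0.0
```

```bash
python3 g.py .4593 .0714 .008
```

```text
[0.4611 0.071  0.0715] [-179.97    0.    -99.79] w 0.088
(array([-0.   ,  0.004,  0.127]), 0.0)
```

>>> play_rows --rows '[[[0,0,0.004,0.015,0],[0,0,0.004,0.045,0],[0,0,0.004,0.08,0],[0,0,0.004,0.11,0],[0,0,0.004,0.126,0],[0,0,0.004,0.127,0],[0,0,0.004,0.127,0],[0,0,0.004,0.127,0]]]'

```text
time_s: 8.3
tcp_pos: [0.459, 0.0719, 0.0082]
eef_rot: [-180.0, 0.0, -99.8]
contact_force: [-0.0, 0.4, -0.2]
gripper_width: 0.0874
gripper_force: 0.0
```

>>> play_rows --rows '[[[1,0,0,0,0],[1,0,0,0,0],[1,0,0,0,0],[1,0,0,0,0],[1,0,0,0,0],[1,0,0,0,0],[1,0,0,0,0],[1,0,0,0,0]]]'

```text
time_s: 8.97
tcp_pos: [0.4588, 0.0718, 0.0078]
eef_rot: [-180.0, 0.0, -99.8]
contact_force: [-0.2, -0.2, 4.9]
gripper_width: 0.0575
gripper_force: 30.0
```

```bash
python3 g.py .4593 .0714 .15 .52 -.067 .15 .5755 -.2063 .15
```

```text
[0.4588 0.0718 0.0078] [-1.7997e+02  2.0000e-02 -9.9760e+01] w 0.0575
(array([ 0.001, -0.001, -0.284]), 0.0)
(array([ 0.253, -0.168, -0.284]), 0.0)
(array([ 0.508, -0.324, -0.284]), 0.0)
```

>>> play_rows --rows '[[[1,0,0,-0.03,0],[1,0,0,-0.09,0],[1,0,0,-0.16,0],[1,0.02,-0.013,-0.225,0],[1,0.065,-0.043,-0.265,0],[1,0.125,-0.082,-0.284,0],[1,0.19,-0.124,-0.29,0],[1,0.253,-0.165,-0.29,0]]]'

```text
time_s: 9.63
tcp_pos: [0.5188, -0.0682, 0.1536]
eef_rot: [-179.9, 0.1, -99.7]
contact_force: [0.5, 1.4, -3.0]
gripper_width: 0.0575
gripper_force: 30.0
```

>>> play_rows --rows '[[[1,0.06,-0.037,0,0],[1,0.115,-0.071,0,0],[1,0.165,-0.103,0,0],[1,0.21,-0.131,0,0],[1,0.238,-0.148,0,0],[1,0.252,-0.157,0,0],[1,0.255,-0.159,0,0],[1,0.255,-0.159,0,0]]]'

```text
time_s: 10.3
tcp_pos: [0.5744, -0.2061, 0.1517]
eef_rot: [179.9, 0.0, -99.8]
contact_force: [-0.4, 0.3, -3.0]
gripper_width: 0.0579
gripper_force: 30.0
```

```bash
python3 g.py .5755 -.2063 .026
```

```text
[ 0.5744 -0.2061  0.1517] [ 1.799e+02  1.000e-02 -9.983e+01] w 0.0579
(array([-0.   , -0.002,  0.251]), -0.0)
```

>>> play_rows --rows '[[[1,0,-0.002,0.02,0],[1,0,-0.002,0.06,0],[1,0,-0.002,0.11,0],[1,0,-0.002,0.165,0],[1,0,-0.002,0.21,0],[1,0,-0.002,0.235,0],[1,0,-0.002,0.248,0],[1,0,-0.002,0.251,0]]]'

```text
time_s: 10.97
tcp_pos: [0.575, -0.2053, 0.0255]
eef_rot: [179.9, -0.0, -99.7]
contact_force: [0.4, -0.6, -2.4]
gripper_width: 0.0574
gripper_force: 30.0
```

>>> play_rows --rows '[[[1,0,0,0.001,0],[1,0,0,0.002,0],[1,0,0,0.003,0],[1,0,0,0.003,0],[1,0,0,0.003,0],[1,0,0,0.003,0],[1,0,0,0.003,0],[1,0,0,0.003,0]]]'

```text
time_s: 11.63
tcp_pos: [0.5761, -0.2064, 0.0257]
eef_rot: [-180.0, 0.0, -99.8]
contact_force: [-0.2, 0.0, -2.6]
gripper_width: 0.0577
gripper_force: 30.0
```

```bash
python3 g.py .5755 -.2063 .0245
```

```text
[ 0.5761 -0.2064  0.0257] [-179.98    0.    -99.78] w 0.0577
(array([-0.   ,  0.001,  0.002]), 0.0)
```

Not touching yet, so I lower it another millimetre or so.

>>> play_rows --rows '[[[1,0,0.001,0.001,0],[1,0,0.001,0.002,0],[1,0,0.001,0.003,0],[1,0,0.001,0.003,0],[1,0,0.001,0.003,0],[1,0,0.001,0.003,0],[1,0,0.001,0.003,0],[1,0,0.001,0.003,0]]]'

```text
time_s: 12.3
tcp_pos: [0.5755, -0.2063, 0.024]
eef_rot: [180.0, 0.0, -99.8]
contact_force: [0.8, -0.4, -3.5]
gripper_width: 0.0576
gripper_force: 30.0
```

>>> play_rows --rows '[[[0,0,0,0,0],[0,0,0,0,0],[0,0,0,0,0],[0,0,0,0,0],[0,0,0,-0.01,0],[0,0,0,-0.04,0],[0,0,0,-0.1,0],[0,0,0,-0.17,0]]]'

```text
time_s: 12.97
tcp_pos: [0.5741, -0.2061, 0.1086]
eef_rot: [179.8, -0.0, -99.8]
contact_force: [0.9, -1.1, 0.3]
gripper_width: 0.0874
gripper_force: 0.0
```

```bash
python3 g.py .4545 -.2049 .12 .4545 -.2049 .009; python3 - <<'E'
from h import *
S=r.capture("side")[:,:,::-1];cv2.imwrite("pics/s3.png",S)
i=r.camera_info("side");u=np.round(proj(i,(.5755,-.2063,.061))).astype(int);print(u)
cv2.imwrite("pics/s3c.png",cv2.resize(S[u[1]-75:u[1]+50,u[0]-90:u[0]+60],(720,600),interpolation=2))
E
```

```text
[ 0.5741 -0.2061  0.1086] [ 1.7977e+02 -2.0000e-02 -9.9780e+01] w 0.0874
(array([ 0.038,  0.236, -0.023]), 0.0)
(array([0.038, 0.236, 0.199]), 0.0)
[399 248]
```

View pics/s3c.png

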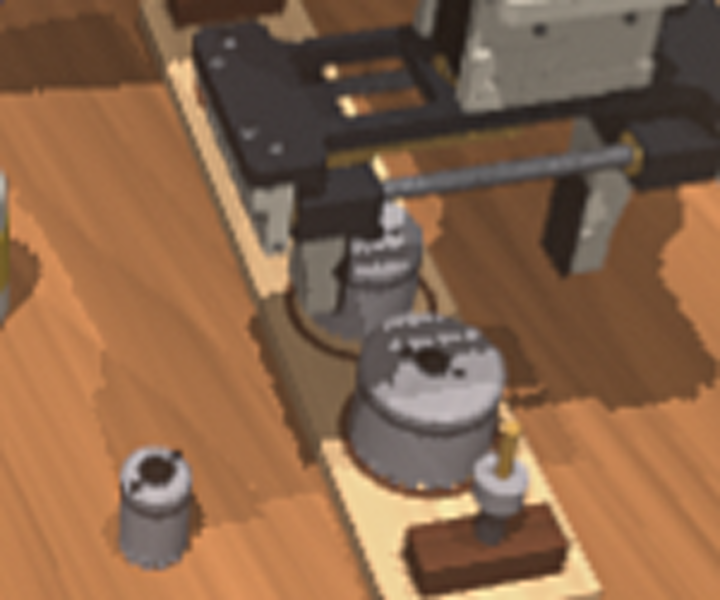

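saw_58 is centred: its hole is at crop (433,360), against an expected (432,360). Next is saw_28, to mark_a.

>>> play_rows --rows '[[[0,0.004,0.02,-0.023,0],[0,0.012,0.07,-0.023,0],[0,0.021,0.13,-0.023,0],[0,0.03,0.19,-0.023,0],[0,0.036,0.226,-0.01,0],[0,0.038,0.236,0.02,0],[0,0.038,0.236,0.07,0],[0,0.038,0.236,0.1,0]]]'

```text
time_s: 13.68
tcp_pos: [0.4554, -0.2049, 0.0586]
eef_rot: [-179.9, 0.0, -99.8]
contact_force: [0.6, 0.3, -0.1]
gripper_width: 0.0877
gripper_force: 0.0
```

>>> play_rows --rows '[[[0,0,0,0.01,0],[0,0,0,0.04,0],[0,0,0,0.075,0],[0,0,0,0.094,0],[0,0,0,0.099,0],[0,0,0,0.099,0],[0,0,0,0.099,0],[0,0,0,0.099,0]]]'

```text
time_s: 14.35
tcp_pos: [0.4567, -0.205, 0.0105]
eef_rot: [-179.9, 0.0, -99.8]
contact_force: [1.0, -0.1, -0.1]
gripper_width: 0.0873
gripper_force: 0.0
```

>>> play_rows --rows '[[[1,0,0,0,0],[1,0,0,0,0],[1,0,0,0,0],[1,0,0,0,0],[1,0,0,0,0],[1,0,0,0,0],[1,0,0,0,0],[1,0,0,0,0]]]'

```text
time_s: 15.02
tcp_pos: [0.456, -0.205, 0.0095]
eef_rot: [180.0, -0.0, -99.8]
contact_force: [-0.4, 0.3, -1.2]
gripper_width: 0.0397
gripper_force: 0.0
```

```bash
python3 g.py .4545 -.2049 .16 .535 -.094 .16 .6139 .0153 .16
```

```text
[ 0.456  -0.205   0.0095] [180.    -0.   -99.77] w 0.0397
(array([ 0.   ,  0.003, -0.301]), 0.0)
(array([-0.246, -0.118, -0.301]), 0.0)
(array([-0.488, -0.236, -0.301]), 0.0)
```

>>> play_rows --rows '[[[1,0,0,0,0],[1,0,0,0,0],[1,0,0,0,0],[1,0,0,0,0],[1,0,0,-0.01,0],[1,0,0,-0.03,0],[1,0,0,-0.07,0],[1,0,0,-0.13,0]]]'

```text
time_s: 15.68
tcp_pos: [0.4541, -0.2048, 0.0736]
eef_rot: [179.7, -0.0, -99.8]
contact_force: [-0.2, 0.1, -0.6]
gripper_width: 0.0273
gripper_force: 30.0
```

```bash
python3 g.py .455 -.2049 .16 .535 -.094 .16 .6139 .0153 .16
```

```text
[ 0.4541 -0.2048  0.0736] [ 1.7972e+02 -1.0000e-02 -9.9800e+01] w 0.0273
(array([-0.   , -0.002, -0.173]), 0.0)
(array([-0.246, -0.122, -0.173]), 0.0)
(array([-0.488, -0.24 , -0.173]), 0.0)
```

>>> play_rows --rows '[[[1,0,0,-0.06,0],[1,-0.015,-0.007,-0.115,0],[1,-0.05,-0.025,-0.15,0],[1,-0.095,-0.047,-0.173,0],[1,-0.15,-0.074,-0.173,0],[1,-0.21,-0.103,-0.173,0],[1,-0.27,-0.133,-0.173,0],[1,-0.325,-0.16,-0.173,0]]]'

```text
time_s: 16.35
tcp_pos: [0.5632, -0.0569, 0.1617]
eef_rot: [-180.0, 0.0, -99.8]
contact_force: [1.5, -0.8, -0.0]
gripper_width: 0.0274
gripper_force: 30.0
```

>>> play_rows --rows '[[[1,-0.05,-0.025,0,0],[1,-0.095,-0.047,0,0],[1,-0.13,-0.064,0,0],[1,-0.152,-0.075,0,0],[1,-0.162,-0.08,0,0],[1,-0.163,-0.08,0,0],[1,-0.163,-0.08,0,0],[1,-0.163,-0.08,0,0]]]'

```text
time_s: 17.02
tcp_pos: [0.615, 0.0142, 0.1612]
eef_rot: [180.0, -0.0, -99.8]
contact_force: [-0.5, 0.9, 0.4]
gripper_width: 0.0271
gripper_force: 30.0
```

```bash
python3 g.py .6139 .0153 .0275
```

```text
[0.615  0.0142 0.1612] [179.98  -0.   -99.82] w 0.0271
(array([-0.002,  0.003,  0.267]), -0.0)
```

>>> play_rows --rows '[[[1,-0.002,0.003,0.02,0],[1,-0.002,0.003,0.07,0],[1,-0.002,0.003,0.13,0],[1,-0.002,0.003,0.19,0],[1,-0.002,0.003,0.235,0],[1,-0.002,0.003,0.257,0],[1,-0.002,0.003,0.266,0],[1,-0.002,0.003,0.268,0]]]'

```text
time_s: 17.68
tcp_pos: [0.614, 0.0159, 0.0265]
eef_rot: [179.9, -0.0, -99.8]
contact_force: [0.4, 0.2, -0.1]
gripper_width: 0.0275
gripper_force: 30.0
```

>>> play_rows --rows '[[[1,0,0,0.001,0],[1,0,0,0.002,0],[1,0,0,0.003,0],[1,0,0,0.003,0],[1,0,0,0.003,0],[1,0,0,0.003,0],[1,0,0,0.003,0],[1,0,0,0.003,0]]]'

```text
time_s: 18.35
tcp_pos: [0.6144, 0.0164, 0.0257]
eef_rot: [-180.0, 0.0, -99.8]
contact_force: [0.8, 0.5, -0.4]
gripper_width: 0.0272
gripper_force: 30.0
```

>>> play_rows --rows '[[[1,0,0,0.001,0],[1,0,0,0.001,0],[1,0,0,0.001,0],[0,0,0,0.001,0],[0,0,0,0.001,0],[0,0,0,0.001,0],[0,0,0,0.001,0],[0,0,0,0.001,0]]]'

```text
time_s: 19.02
tcp_pos: [0.6143, 0.0163, 0.0249]
eef_rot: [180.0, -0.0, -99.8]
contact_force: [0.2, 0.1, 1.0]
gripper_width: 0.055
gripper_force: 0.0
```

>>> play_rows --rows '[[[0,0,0,-0.01,0],[0,0,0,-0.04,0],[0,0,0,-0.09,0],[0,0,0,-0.15,0],[0,0,0,-0.21,0],[0,0,0,-0.25,0],[0,0,0,-0.27,0],[0,0,0,-0.27,0]]]'

```text
time_s: 19.68
tcp_pos: [0.6158, 0.0167, 0.1632]
eef_rot: [-179.7, 0.1, -99.8]
contact_force: [1.1, -0.1, 0.0]
gripper_width: 0.0874
gripper_force: 0.0
```

```bash
python3 g.py .535 -.15 .16 .4396 -.3232 .16; python3 - <<'E'
from h import *
S=r.capture("side")[:,:,::-1];cv2.imwrite("pics/s4.png",S)
i=r.camera_info("side");u=np.round(proj(i,(.6139,.0153,.061))).astype(int);print(u)
cv2.imwrite("pics/s4c.png",cv2.resize(S[u[1]-50:u[1]+75,u[0]-90:u[0]+60],(720,600),interpolation=2))
E
```

```text
[0.6158 0.0167 0.1632] [-1.7974e+02  1.1000e-01 -9.9750e+01] w 0.0874
(array([0.356, 0.103, 0.006]), 0.001)
(array([0.73 , 0.232, 0.006]), 0.001)
[365 177]
```

View pics/s4c.png

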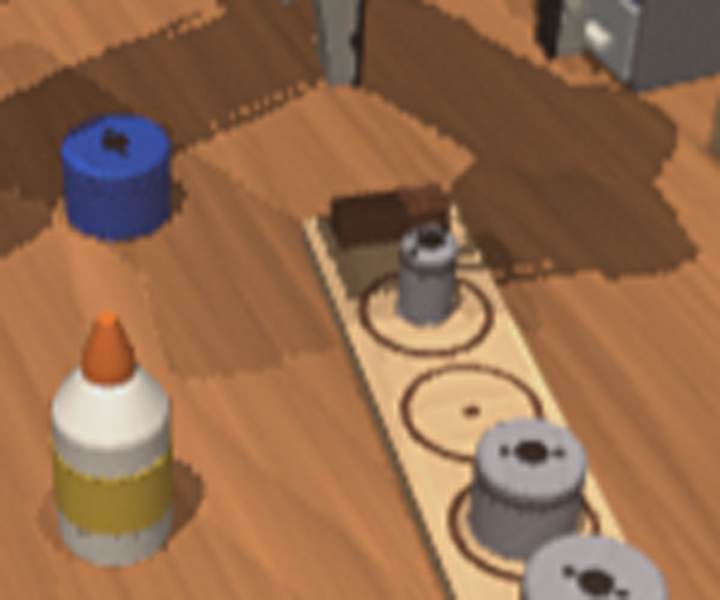

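saw_28 is centred: its hole is at crop (431,240), against an expected (432,240). The glue bottle still stands. The last one is saw_38.

>>> play_rows --rows '[[[0,0.02,0.006,0,0],[0,0.06,0.019,0,0],[0,0.115,0.036,0,0],[0,0.175,0.056,0,0],[0,0.24,0.076,0,0],[0,0.305,0.097,0,0],[0,0.37,0.118,0,0],[0,0.435,0.138,0,0]]]'

```text
time_s: 20.4
tcp_pos: [0.507, -0.1877, 0.1583]
eef_rot: [179.8, -0.0, -99.8]
contact_force: [1.1, -0.2, -1.2]
gripper_width: 0.0876
gripper_force: 0.0
```

>>> play_rows --rows '[[[0,0.065,0.021,0,0],[0,0.125,0.04,0,0],[0,0.18,0.057,0,0],[0,0.225,0.072,0,0],[0,0.26,0.083,0.01,0],[0,0.283,0.09,0.03,0],[0,0.295,0.094,0.06,0],[0,0.295,0.094,0.1,0]]]'

```text
time_s: 21.07
tcp_pos: [0.437, -0.3247, 0.1088]
eef_rot: [180.0, -0.0, -99.9]
contact_force: [-0.1, -0.0, -0.0]
gripper_width: 0.0875
gripper_force: 0.0
```

>>> play_rows --rows '[[[0,0,0,0.03,0],[0,0,0,0.05,0],[0,0,0,0.06,0],[0,0,0,0.06,0],[0,0,0,0.06,0],[0,0,0,0.06,0],[0,0,0,0.06,0],[0,0,0,0.06,0]]]'

```text
time_s: 21.73
tcp_pos: [0.4387, -0.3237, 0.0808]
eef_rot: [-179.9, -0.0, -99.8]
contact_force: [0.4, 0.4, -0.6]
gripper_width: 0.0875
gripper_force: 0.0
```

```bash
python3 g.py .4396 -.3232 .009
```

```text
[ 0.4387 -0.3237  0.0808] [-1.7991e+02 -1.0000e-02 -9.9750e+01] w 0.0875
(array([-0.001, -0.002,  0.144]), 0.001)
```

>>> play_rows --rows '[[[0,0,-0.001,0.015,0],[0,0,-0.001,0.05,0],[0,0,-0.001,0.095,0],[0,0,-0.001,0.128,0],[0,0,-0.001,0.142,0],[0,0,-0.001,0.143,0],[0.5,0,-0.001,0.143,0],[1,0,-0.001,0.143,0]]]'

```text
time_s: 22.4
tcp_pos: [0.4393, -0.324, 0.0094]
eef_rot: [-179.9, -0.0, -99.8]
contact_force: [-0.7, 0.2, -0.2]
gripper_width: 0.079
gripper_force: 0.0
```

>>> play_rows --rows '[[[1,0,0,0,0],[1,0,0,0,0],[1,0,0,0,0],[1,0,0,0,0],[1,0,0,0,0],[1,0,0,0,0],[1,0,0,0,0],[1,0,0,0,0]]]'

```text
time_s: 23.07
tcp_pos: [0.4387, -0.3238, 0.0087]
eef_rot: [-180.0, -0.0, -99.8]
contact_force: [-0.9, -0.0, 3.7]
gripper_width: 0.0374
gripper_force: 30.0
```

```bash
python3 g.py .4396 -.3232 .16 .6014 -.0584 .16
```

```text
[ 0.4387 -0.3238  0.0087] [-1.7999e+02 -1.0000e-02 -9.9760e+01] w 0.0374
(array([-0.002, -0.001, -0.303]), 0.0)
(array([-0.578, -0.231, -0.303]), 0.0)
```

>>> play_rows --rows '[[[1,0,0,-0.03,0],[1,0,0,-0.09,0],[1,0,0,-0.16,0],[1,-0.02,-0.008,-0.22,0],[1,-0.06,-0.024,-0.27,0],[1,-0.115,-0.046,-0.3,0],[1,-0.175,-0.07,-0.303,0],[1,-0.24,-0.096,-0.303,0]]]'

```text
time_s: 23.73
tcp_pos: [0.5071, -0.2129, 0.1617]
eef_rot: [-179.8, 0.0, -99.8]
contact_force: [0.6, -0.4, -1.7]
gripper_width: 0.0373
gripper_force: 30.0
```

>>> play_rows --rows '[[[1,-0.065,-0.026,0,0],[1,-0.13,-0.052,0,0],[1,-0.19,-0.076,0,0],[1,-0.245,-0.098,0,0],[1,-0.29,-0.116,0,0],[1,-0.32,-0.128,0,0],[1,-0.335,-0.134,0,0],[1,-0.338,-0.135,0,0]]]'

```text
time_s: 24.4
tcp_pos: [0.6017, -0.0576, 0.1595]
eef_rot: [180.0, -0.0, -99.7]
contact_force: [0.2, -0.0, -2.1]
gripper_width: 0.0372
gripper_force: 30.0
```

>>> play_rows --rows '[[[1,0,0,0.01,0],[1,0,0,0.04,0],[1,0,0,0.08,0],[1,0,0,0.115,0],[1,0,0,0.135,0],[1,0,0,0.14,0],[1,0,0,0.14,0],[1,0,0,0.14,0]]]'

```text
time_s: 25.07
tcp_pos: [0.6018, -0.059, 0.0908]
eef_rot: [-180.0, -0.0, -99.8]
contact_force: [0.7, 0.2, -0.8]
gripper_width: 0.0374
gripper_force: 30.0
```

```bash
python3 g.py .6014 -.0584 .0265
```

```text
[ 0.6018 -0.059   0.0908] [-179.95   -0.    -99.79] w 0.0374
(array([-0.001,  0.001,  0.129]), 0.0)
```

>>> play_rows --rows '[[[1,-0.001,0,0.015,0],[1,-0.001,0,0.045,0],[1,-0.001,0,0.08,0],[1,-0.001,0,0.108,0],[1,-0.001,0,0.122,0],[1,-0.001,0,0.128,0],[1,-0.001,0,0.13,0],[1,-0.001,0,0.131,0]]]'

```text
time_s: 25.73
tcp_pos: [0.6021, -0.058, 0.0252]
eef_rot: [-179.9, 0.0, -99.8]
contact_force: [0.5, -0.8, -1.0]
gripper_width: 0.0376
gripper_force: 30.0
```

>>> play_rows --rows '[[[1,0,0,0.001,0],[1,0,0,0.001,0],[1,0,0,0.001,0],[1,0,0,0.001,0],[1,0,0,0.001,0],[1,0,0,0.001,0],[1,0,0,0.001,0],[1,0,0,0.001,0]]]'

```text
time_s: 26.4
tcp_pos: [0.602, -0.0579, 0.0247]
eef_rot: [-179.9, 0.0, -99.8]
contact_force: [-0.8, 0.3, 5.3]
gripper_width: 0.0371
gripper_force: 30.0
```

Contact felt (5 N), so I release and rise.

>>> play_rows --rows '[[[0,0,0,0,0],[0,0,0,0,0],[0,0,0,0,0],[0,0,0,0,0],[0,0,0,0,0],[0,0,0,0,0],[0,0,0,0,0],[0,0,0,0,0]]]'

```text
time_s: 27.07
tcp_pos: [0.6015, -0.058, 0.024]
eef_rot: [180.0, -0.0, -99.8]
contact_force: [-1.0, -0.4, 0.6]
gripper_width: 0.0844
gripper_force: 0.0
```

>>> play_rows --rows '[[[0,0,0,-0.01,0],[0,0,0,-0.04,0],[0,0,0,-0.09,0],[0,0,0,-0.15,0],[0,0,0,-0.21,0],[0,0,0,-0.27,0],[0,0,0,-0.32,0],[0,0,0,-0.34,0]]]'

```text
time_s: 27.73
tcp_pos: [0.6032, -0.0581, 0.199]
eef_rot: [-179.7, 0.1, -99.7]
contact_force: [0.3, -0.0, 0.5]
gripper_width: 0.0874
gripper_force: 0.0
```

>>> play_rows --rows '[[[0,-0.02,0,-0.02,0],[0,-0.06,0,-0.04,0],[0,-0.1,0,-0.04,0],[0,-0.14,0,-0.04,0],[0,-0.18,0,-0.04,0],[0,-0.2,0,-0.04,0],[0,-0.2,0,-0.04,0],[0,-0.2,0,-0.04,0]]]'

```text
time_s: 28.4
tcp_pos: [0.6182, 0.0411, 0.2134]
eef_rot: [179.9, -0.0, -99.7]
contact_force: [-1.4, -0.1, -0.5]
gripper_width: 0.0875
gripper_force: 0.0
```

```bash
python3 - <<'E'
from h import *
i=r.camera_info("side");S=r.capture("side")[:,:,::-1]
M=dict(a=(.6139,.0153),b=(.6014,-.0584),c=(.5884,-.1322),d=(.5755,-.2063))
for k,m in M.items(): print(k,(proj(i,(*m,.061))-[265,140])*4)
cv2.imwrite("pics/f.png",cv2.resize(S[140:290,265:440],(700,600),interpolation=2))
E
```

```text
a [398.58078966 148.77709162]
b [439.03004808 231.03157416]
c [484.08442363 324.46457303]
d [536.1150135  431.55047743]
```

View pics/f.png

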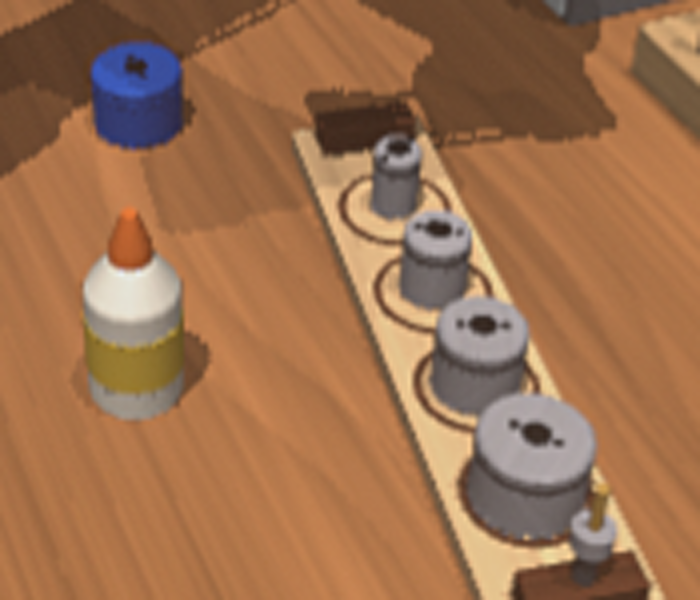

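The four cap holes are at (398,148), (438,229), (484,325) and (537,433), each within 2 pixels (under 1 mm) of the prediction. The order is right and the glue stands. I hand in.

```bash
python3 -c "
from plant import r
print(r.close_job())"
```

```text
the job is handed in; nothing more can be done
None
```

All four hole saws stand in their rings on the rail, largest next to the arbor and smallest at the far end, and the glue bottle was left standing; the job is handed in, but the hand-in returned no verdict.

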